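# Clamp a drilled plate for welding

## Task

Clamp the drilled plate firmly where it lies: push the clamp's sliding jaw down its bar, without forcing it, until the foot meets the plate and the jaw tilts and binds, then turn the handle clockwise until the clamp is tight but the foot is not crushed. Let go and leave the plate in place and the loose things around it alone.

Things in the scene. Friction and masses are not known exactly. Their poses are not given: they have to be found in the camera images.
- clamp: Bench-mounted F-clamp, bolted down. Flat steel bar 14 x 26 mm standing upright, top at 225 mm, on a base plate 60 x 70 x 12 mm. Origin: on the bar's axis at the bench top. z up; x points horizontally from the bar along the jaw's arm to the screw (150 mm away).
- jaw (a joint): How far the jaw has slid down the bar, m (0 = top, grows downward, at most 0.11; starts 0 to 0.035). Its collar is 60 mm high, 41 x 50 mm in plan, mid-height 160 mm above the bench at 0. It stays where left (sliding friction 8 N, all that slides weighs 5 N, so a push of about 3 N moves it).
- jaw_tilt (a joint): Tilt of the jaw on the bar, rad. 0 = square, slides freely. When the plate presses the foot up, the arm's screw end lifts (about 7.5 mm from first touch); at about 0.05 rad the collar binds on the bar and the jaw stays, foot pressed on. A push of 10 N at push_point tilts it, then the push climbs: 20 N is well bound, over 35 N is forcing it.
- push_point (a point): Place to push the jaw down: top of the round thumb stud (28 mm ball, 6 mm proud) on the flat top of the jaw's arm, 55 mm from the bar's axis towards the screw, 18 mm above collar mid-height. The arm is 28 mm wide. The collar rises 12 mm above this point and ends 20 mm from the bar's axis; the handle's nearest side is 79 mm away, its top 58 mm above this point. Axes as the clamp's.
- screw_boss (a point): Screw's axis at the arm's end, level with the arm's top, 150 mm from the bar. Below it the screw carries a round rubber foot, 30 mm across, on a stiff stem set differently each time: underside 51 to 67 mm below this point. Properly tight is about 60 N of foot on plate (40 to 85 N will do); above 95 N the foot is crushed.
- handle_mid (a point): Middle of the screw's handle, a black upright hexagonal grip 28 mm across flats, 44 mm high, from 24 mm below to 20 mm above this point, free all round. z up along the screw; flats face its x axis and every 60 deg from it.
- handle (a joint): Turn of the handle, rad, growing clockwise from above = tightening (range -2 to 7, starts within 0.3 of 0; stays where left; 12 mm of screw a turn). Turning takes 0.3 N m slack, 0.4 tight. Just bound, the foot presses with some 10 N; each further rad adds about 19 N as foot and jaw give: 2 to 3 rad to tight, the handle sinking only 1 to 3 mm.
- plate: Loose drilled bare steel plate with cut corners, 124 x 104 x 8 mm, 0.75 kg, lying level on a fixed steel riser block (90 x 80 mm) under the foot. Origin: centre of its underside; z up. Its top is 32 to 44 mm above the bench, varying from start to start.
- bolt: Bystander: loose hexagon bolt, 73 mm long, lying on the bench. Origin at its underside, below the head's inner face.
- bush: Bystander: thick steel bush, 48 mm across, 40 mm high, standing on the bench. Origin: centre of its underside.
- hammer: Bystander: hammer lying on the bench.
Things that resemble listed ones, but are neither listed nor needed, are in the scene too. What is meant by the clamp is not pink or turquoise, and is the smaller of those in its own colour.

How it is judged:
By the outcome, as a careful person would: the job done as asked, in the order asked, and still so for the second after the job is handed in, with the robot touching nothing.
It also fails if it takes over 58 s, if anything falls off the work surface, if the arm or the gripper's body presses on something with over 40 N, if the wrist force passes 120 N, or if a joint passes its speed limit or range.

## Robot

A 6-joint arm with a two-finger parallel gripper is mounted at the origin on the work surface. World frame = base frame: x ahead of the robot, y to its left, z up, the work surface at z = 0. Lengths are in m, angles in degrees, forces in N, time in s.
With the tool pointing down it reaches from about 0.3 to 0.75 m from the base axis. Payload 8.5 kg.
Tool frame: the origin (TCP) lies between the finger pads; the fingertips stand 19 mm ahead of it and the grasp point (between the pads) is the TCP; z points along the fingers, y is the direction in which the jaws open and shut (so a half turn about z gives the same grasp; the last joint's range is limited). The gripper opens to 85 mm and grips with 20 to 120 N. Pads are 22 mm wide; open, the fingers measure 114 mm over their backs; the gripper's body (76 mm by 85 mm) begins 54 mm behind the grasp point. The pads swing forward as they close: fully open they stand 13 mm farther back than shut.
Start: joints at [63.696, 21.807, 74.336, -0, 83.858, -12.336], TCP at [0.133, 0.534, 0.25] pointing down, gripper open.
Joint ranges: [-178.18, 178.18], [-50.72, 133.34], [12.68, 142.11], [-81.47, 261.47], [9.98, 163.14], [-165.26, 165.26]. Speed limits (degrees/s): [136.94, 136.94, 180, 180, 180, 180].

## Interface

Orientations are given as a 3x3 rotation matrix whose columns are the frame's x, y, z axes.
In Python, from rig import env gives the robot as it stands.
- The arm moves only by the shell command python3 -m pendant 'ROWS' [OPENING] [FORCE]. ROWS is JSON, a list of rows, each a list of 2 entries, a list of its own where there are three numbers: the shift along the tool's x, y, z scaled (see below), then the turn, a rotation vector about the tool's x, y, z scaled (see below). A call has 1 to 20 rows; each row shifts and turns the commanded pose from where the row before left it, along the tool's axes as they then stand; what a row does not reach is not made up. The controller multiplies each number of a shift by 0.1 m and each number of a turn by pi/2 rad. A row lasts 1/8 s, in which the tool goes at most 62.5 mm and 10.7 degrees, less where a joint would pass 70% of its speed; a pose out of reach is approached as far as the arm can. A call with a number of a shift or a turn outside -1 to 1 is refused whole. A call with a gripper value outside its range is refused whole. OPENING is the gripper command: -1 is shut, 1 is fully open, values between are in proportion, set as the call begins (- or left out, the last holds). The fingers move at their own pace and stop on an object; FORCE is the grip in N (left out, the last holds). Time passes only in rows, so rows that do not move let the fingers close. It gives the time, the measured TCP pose, the force and the opening at its end, in the units of the state.
- env.observe(): the state, without advancing time (a new reading comes with each control period).
- env.get_image(name): name is "side" or "top" or "wrist"; returns a dict with "image" (480x640x3 uint8, red, green, blue), "K" (3x3 intrinsics, pixels), "distortion" ([k1, k2, p1, p2, k3] as OpenCV has them; the pictures are not rectified), "R" (3x3) and "t" (3): a world point X has camera coordinates R X + t. Camera axes: x right, y down, z forward; pixel columns grow to the right and rows downward; lengths in m; the calibration is good to about 2 mm. A picture is of the moment at which its call begins. There is no depth.
- env.close_job(): hands the job in, once; it reports no verdict.
The state is a dict: "time_s": time; "q": joint angles; "qvel": joint speeds; "joint_efforts": joint torques, N m; "position": TCP position; "tool_rot": TCP orientation; "ft_force": force on the tool from outside, world axes, zero at the start; "wrist_torque": the same for the moment, N m; "grip_width": finger opening in m.
Only numpy, scipy, OpenCV 4.12 (cv2) and the standard library are available. Lean on these libraries where they do the work, as an engineer would, in place of code of your own. Each camera call takes 0.05 s, during which the arm holds its last target.

## Working session

There is one attempt and no reset: what is moved stays moved. The work goes in short steps, Python scripts to look and compute and a shell command to move; the robot and the scene stay as the last step left them, time stands still between calls to the robot, and variables do not carry over. Pictures are saved under pics/ and viewed, and the job is handed in when it is done.

```bash
ls; mkdir -p pics; python3 - <<'E'
from rig import env
import cv2
s=env.observe(); print(s)
for n in ["side","top","wrist"]:
    d=env.get_image(n); cv2.imwrite(f"pics/{n}0.png",d["image"][:,:,::-1])
    print(n,d["K"],d["distortion"],d["R"],d["t"])
E
```

```text
pics
{'time_s': 0.0, 'q': array([ 6.36950792e+01,  2.18423263e+01,  7.43861569e+01,  9.46750277e-04,
        8.38592956e+01, -1.23343394e+01]), 'qvel': array([-0.00857884,  0.02568446, -0.06150574, -0.05418289, -0.08702294,
        0.04256059]), 'joint_efforts': array([-4.24056361e-04, -4.48463809e+01, -2.31268376e+01, -2.96331900e-04,
        4.86017147e-03, -8.28677202e-06]), 'position': array([0.13264283, 0.53348151, 0.24969099]), 'tool_rot': array([[-9.70419265e-01,  2.41424874e-01, -6.93643228e-04],
       [ 2.41425626e-01,  9.70418364e-01, -1.36610341e-03],
       [ 3.43312782e-04, -1.49315632e-03, -9.99998826e-01]]), 'ft_force': array([-0.57094516,  0.13427352,  0.37748582]), 'wrist_torque': array([ 0.00361888, -0.02653286, -0.01486254]), 'grip_width': 0.08537103908848988}
side [[448.78746169   0.         310.86029334]
 [  0.         448.78746169 244.40216893]
 [  0.           0.           1.        ]] [-0.02192154  0.          0.          0.          0.        ] [[-0.89686777 -0.44209349  0.01347379]
 [-0.30698964  0.6002765  -0.73852927]
 [ 0.31841098 -0.66649941 -0.67408677]] [0.42636772 0.40513961 0.97208203]
top [[601.64044063   0.         308.28470394]
 [  0.         601.64044063 240.10971482]
 [  0.           0.           1.        ]] [-0.16511573  0.          0.          0.          0.        ] [[ 0.02180323 -0.99968599  0.01235047]
 [-0.99531298 -0.02286871 -0.09396323]
 [ 0.09421616 -0.01024388 -0.99549906]] [-0.20598161  0.55827314  1.85884919]
wrist [[371.33783143   0.         317.20661188]
 [  0.         371.33783143 237.97210387]
 [  0.           0.           1.        ]] [-0.06283245  0.          0.          0.          0.        ] [[ 0.24118629  0.97047761 -0.00154344]
 [ 0.92448979 -0.22927289  0.30455305]
 [ 0.29520805 -0.07488091 -0.95249412]] [-0.55057749 -0.03791926  0.37966096]
```

View pics/side0.png

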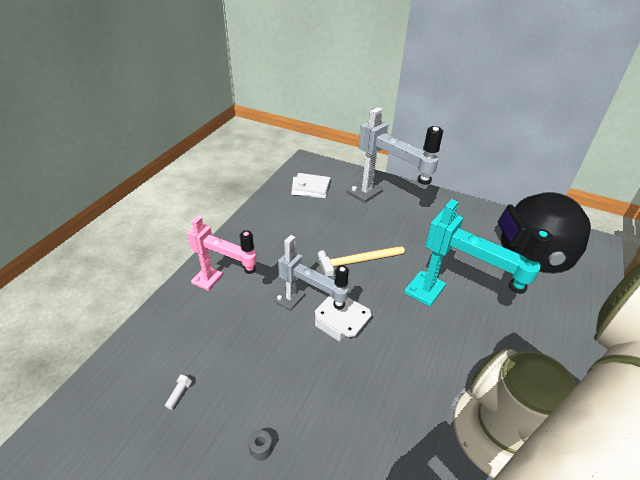

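View pics/top0.png

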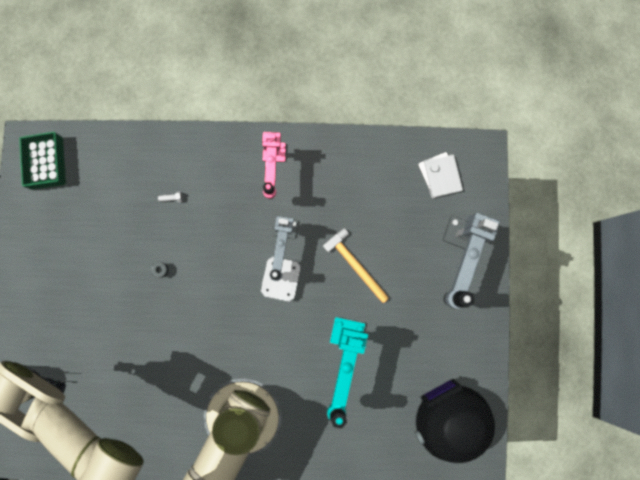

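View pics/wrist0.png

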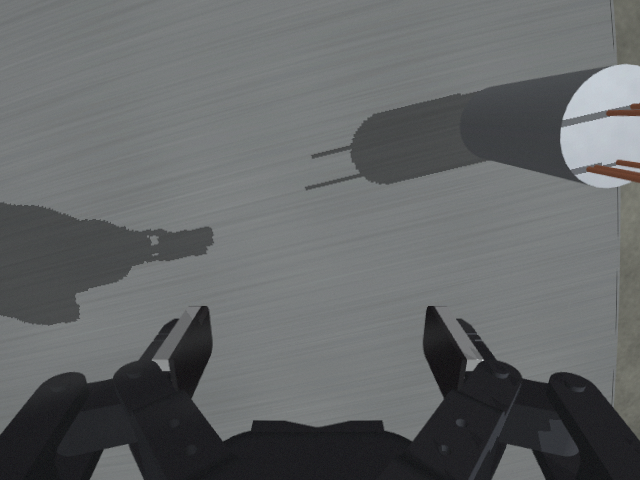

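The side view shows the target small grey clamp at about (290,270), with its handle at (342,277) and the plate at (343,316). The top view shows the bar at about (286,222), the handle at (276,275) and the plate at (281,280). The larger grey clamp, and the pink and turquoise ones, are decoys.

```bash
cat > h.py <<'E'
import numpy as np, cv2
from rig import env
def ray(d,uv):
    p=cv2.undistortPoints(np.array([[uv]],float),d["K"],np.array(d["distortion"]))[0,0]
    R=np.array(d["R"]);t=np.array(d["t"]); return -R.T@t, R.T@np.array([p[0],p[1],1])
def onz(d,uv,z):
    o,v=ray(d,uv); return o+v*(z-o[2])/v[2]
def proj(d,X):
    return cv2.projectPoints(np.array(X,float).reshape(-1,3),cv2.Rodrigues(np.array(d["R"]))[0],np.array(d["t"]),d["K"],np.array(d["distortion"]))[0].reshape(-1,2)
def tri(d1,u1,d2,u2):
    o1,v1=ray(d1,u1);o2,v2=ray(d2,u2)
    s=np.linalg.lstsq(np.c_[v1,-v2],o2-o1,rcond=None)[0]
    a=o1+s[0]*v1;b=o2+s[1]*v2; return (a+b)/2,np.linalg.norm(a-b)
def crop(d,x,y,w,h,k,name):
    im=d["image"][y:y+h,x:x+w,::-1]; cv2.imwrite(name,cv2.resize(im,None,fx=k,fy=k,interpolation=cv2.INTER_CUBIC))
E
python3 - <<'E'
from h import *
d=env.get_image("side");crop(d,265,225,120,120,5,"pics/s1.png")
d=env.get_image("top");crop(d,250,205,80,100,6,"pics/t1.png")
E
```

```text
(no output)
```

View pics/s1.png

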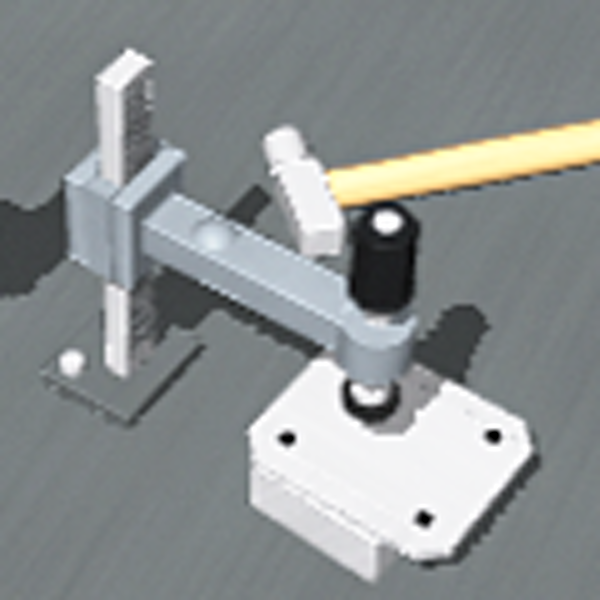

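View pics/t1.png

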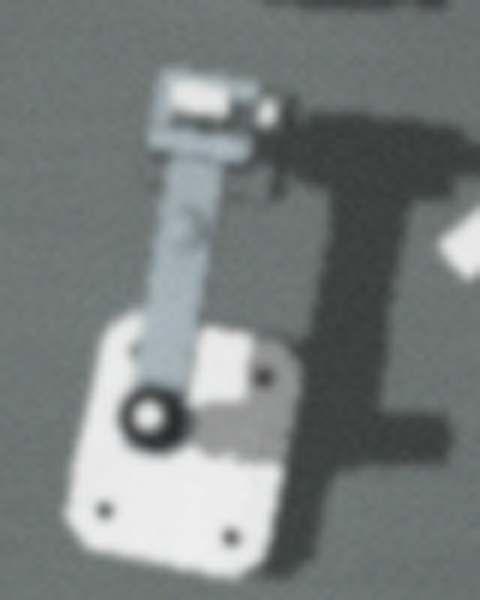

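```bash
python3 - <<'E'
from h import *
a=env.get_image("side");b=env.get_image("top")
S=lambda x,y:((x-2)/5+265,(y-2)/5+225); T=lambda x,y:((x-2.5)/6+250,(y-2.5)/6+205)
for n,s,t in [("bartop",(126,66),(201,99)),("stud",(212,234),(190,228)),("handletop",(388,220),(150,415)),
 ("holeA",(287,438),(104,510)),("holeB",(424,518),(232,538)),("holeC",(494,436),(264,376))]:
    print(n,tri(a,S(*s),b,T(*t)))
bt=onz(b,T(201,99),.225); print(bt, onz(a,S(126,66),.225))
E
```

```text
bartop (array([ 0.59548478, -0.11960516,  0.22566507]), np.float64(0.001345523134730753))
stud (array([ 0.54338602, -0.11264599,  0.13931785]), np.float64(0.000784625733290029))
handletop (array([ 0.44728202, -0.09885971,  0.20649024]), np.float64(0.0020578139604188845))
holeA (array([ 0.4369711 , -0.05906699,  0.0912975 ]), np.float64(0.06981795551384924))
holeB (array([ 0.40633139, -0.12930868, -0.03491826]), np.float64(0.029213759344073442))
holeC (array([ 0.43833033, -0.15705238,  0.00494776]), np.float64(0.08020868284806462))
[ 0.59619514 -0.11932417  0.225     ] [ 0.59518731 -0.12043288  0.225     ]
```

```bash
python3 - <<'E'
from h import *
a=env.get_image("side");b=env.get_image("top");w=env.get_image("wrist");s=env.observe()
S=lambda x,y:((x-2)/5+265,(y-2)/5+225); T=lambda x,y:((x-2.5)/6+250,(y-2.5)/6+205)
for n,p,t in [("hB",(424,518),(104,510)),("hC",(494,436),(232,538)),("hA",(287,438),(133,350))]:
    print(n,tri(a,S(*p),b,T(*t)))
R=s["tool_rot"];c=-np.array(w["R"]).T@w["t"]
print("cam in tool",R.T@(c-s["position"]), "axes\n",R.T@np.array(w["R"]).T)
# collar top / arm points: project model
B=np.array([.5957,-.1197]);H=np.array([.4473,-.0989])
ux=(H-B)/np.linalg.norm(H-B);uy=np.array([-ux[1],ux[0]]);print("ux",ux,np.degrees(np.arctan2(ux[1],ux[0])),np.linalg.norm(H-B))
for z in (.139,.143,.147):
    P=[[*(B+ux*55e-3),z],[*(B+ux*20e-3+uy*.025),z+.012],[*(B+ux*20e-3-uy*.025),z+.012],[*(B+ux*.15),z+.058],[*(B+ux*(-.021)+uy*.025),z+.012]]
    print(z,((proj(a,P)-[265,225])*5+2).round(0).tolist(),((proj(b,P)-[250,205])*6+2.5).round(0).tolist())
E
```

```text
hB (array([ 0.40394487, -0.06905038,  0.04169858]), np.float64(0.001976552458654672))
hC (array([ 0.39160245, -0.13515104,  0.04000864]), np.float64(0.0009159395615867912))
hA (array([ 0.48625911, -0.08214732,  0.04426413]), np.float64(0.002902776433899702))
cam in tool [ 0.07961758  0.0012085  -0.12249901] axes
 [[ 2.47864581e-04 -9.52415853e-01 -3.04801545e-01]
 [ 9.99999921e-01  3.31064912e-04 -2.21281391e-04]
 [ 3.11661002e-04 -3.04801466e-01  9.52415860e-01]]
ux [-0.99031974  0.13880492] 172.02130176930888 0.14985059225775524
0.139 [[216.0, 237.0], [188.0, 163.0], [130.0, 220.0], [385.0, 234.0], [123.0, 132.0]] [[188.0, 232.0], [250.0, 167.0], [149.0, 151.0], [151.0, 418.0], [264.0, 85.0]]
0.143 [[216.0, 231.0], [188.0, 158.0], [130.0, 215.0], [385.0, 228.0], [123.0, 126.0]] [[188.0, 231.0], [250.0, 166.0], [149.0, 150.0], [151.0, 418.0], [263.0, 84.0]]
0.147 [[216.0, 226.0], [188.0, 152.0], [130.0, 209.0], [386.0, 222.0], [123.0, 120.0]] [[188.0, 230.0], [250.0, 166.0], [148.0, 149.0], [151.0, 418.0], [263.0, 83.0]]
```

The push point is at about (0.541,-0.112,0.146) and the plate top at about 0.042 (the spec gives 0.032–0.044). The bar-to-handle distance is 0.150, as expected. Next I fly over with the fingers shut.

```bash
python3 -m pendant '[[[0,0,-0.4],[0,0,0]],[[0,0,-0.4],[0,0,0]],[[-0.39,-0.38,0],[0,0,0]],[[-0.39,-0.38,0],[0,0,0]],[[-0.39,-0.38,0],[0,0,0]],[[-0.39,-0.38,0],[0,0,0]],[[-0.39,-0.38,0],[0,0,0]],[[-0.39,-0.38,0],[0,0,0]],[[-0.39,-0.38,0],[0,0,0]],[[-0.39,-0.38,0],[0,0,0]],[[-0.39,-0.38,0],[0,0,0]],[[-0.39,-0.38,0],[0,0,0]],[[-0.39,-0.38,0],[0,0,0]],[[-0.39,-0.38,0],[0,0,0]],[[-0.39,-0.38,0],[0,0,-0.067]],[[-0.39,-0.3,0],[0,-0.067,0]],[[0,0,0],[0,0,0]]]' -1 40
```

```text
time_s: 2.62
position: [0.5405, -0.1051, 0.3295]
tool_rot: [[-0.985, 0.141, 0.103], [0.14, 0.99, -0.015], [-0.104, 0.0, -0.995]]
ft_force: [-0.8, 0.4, 0.6]
grip_width: -0.0001
```

```bash
python3 -m pendant '[[[0.04,-0.04,0.38],[0,0,0]],[[0.04,-0.03,0.38],[0,0,0]],[[0.04,0,0.38],[0,0,0]],[[0.04,0,0.38],[0,0,0]],[[0,0,0],[0,0,0]]]'; python3 - <<'E'
from h import *
a=env.get_image("side");b=env.get_image("top");w=env.get_image("wrist")
crop(a,250,180,150,150,4,"pics/s2.png");cv2.imwrite("pics/w2.png",w["image"][:,:,::-1])
crop(b,230,190,110,120,5,"pics/t2.png")
E
```

```text
time_s: 3.25
position: [0.5377, -0.1088, 0.1758]
tool_rot: [[-0.986, 0.137, 0.099], [0.137, 0.991, -0.012], [-0.099, 0.002, -0.995]]
ft_force: [-0.4, -0.0, 0.5]
grip_width: -0.0004
```

View pics/s2.png

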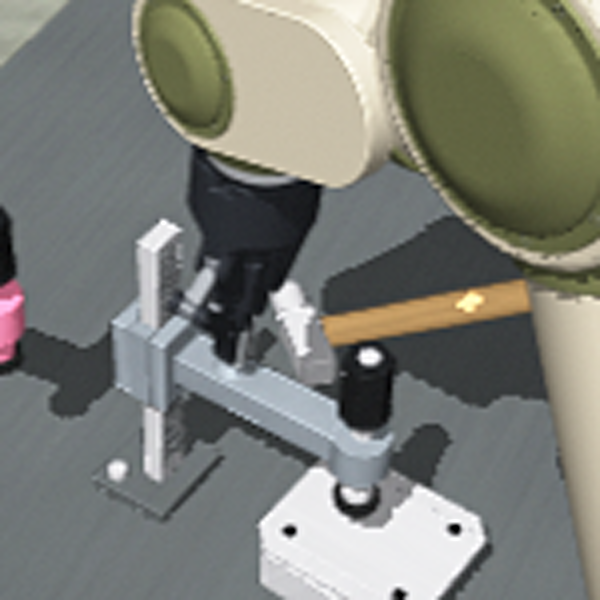

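View pics/w2.png

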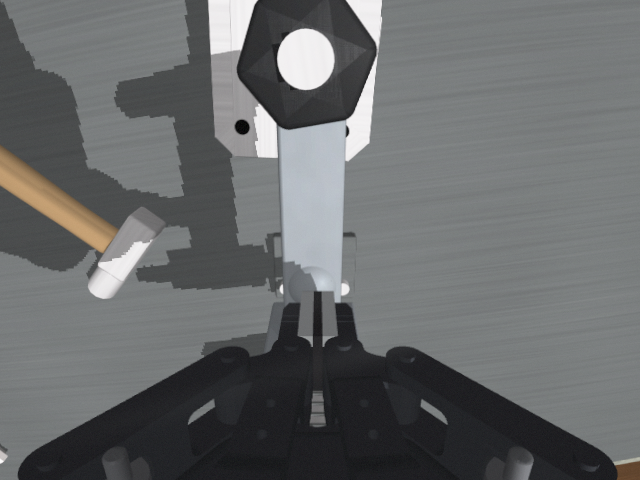

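The fingers hang over the arm's centre line. In the wrist image the stud is at (313,283) and the finger gap at (318,290). The hex edge facing the bar runs from (289,129) to (353,122), so the handle is at about −6°. I shift sideways by 3 mm and lower.

```bash
python3 -m pendant '[[[-0.01,-0.03,0.04],[0,0,0]],[[0.004,0,0.03],[0,0,0]],[[0.003,0,0.03],[0,0,0]],[[0.003,0,0.03],[0,0,0]],[[0,0,0],[0,0,0]]]'
```

```text
time_s: 4.03
position: [0.5401, -0.1133, 0.1645]
tool_rot: [[-0.985, 0.138, 0.104], [0.137, 0.99, -0.015], [-0.105, -0.0, -0.994]]
ft_force: [-0.9, -0.1, 1.7]
grip_width: 0.0001
```

```bash
python3 -m pendant '[[[0.003,0,0.03],[0,0,0]],[[0.003,0,0.03],[0,0,0]],[[0.003,0,0.03],[0,0,0]],[[0.003,0,0.03],[0,0,0]],[[0,0,0],[0,0,0]]]'
```

```text
time_s: 4.65
position: [0.5401, -0.1133, 0.1522]
tool_rot: [[-0.985, 0.138, 0.104], [0.137, 0.99, -0.014], [-0.105, 0.0, -0.994]]
ft_force: [-0.4, 0.4, 0.5]
grip_width: -0.0001
```

```bash
python3 -m pendant '[[[0.003,0,0.03],[0,0,0]],[[0.003,0,0.03],[0,0,0]],[[0.003,0,0.03],[0,0,0]],[[0,0,0],[0,0,0]]]'
```

```text
time_s: 5.15
position: [0.5402, -0.1133, 0.1432]
tool_rot: [[-0.985, 0.138, 0.104], [0.137, 0.99, -0.014], [-0.105, 0.0, -0.994]]
ft_force: [-1.0, -0.9, 1.8]
grip_width: 0.0
```

```bash
python3 - <<'E'
from h import *
a=env.get_image("side")
crop(a,250,200,150,150,4,"pics/s3.png")
E
```

```text
(no output)
```

View pics/s3.png

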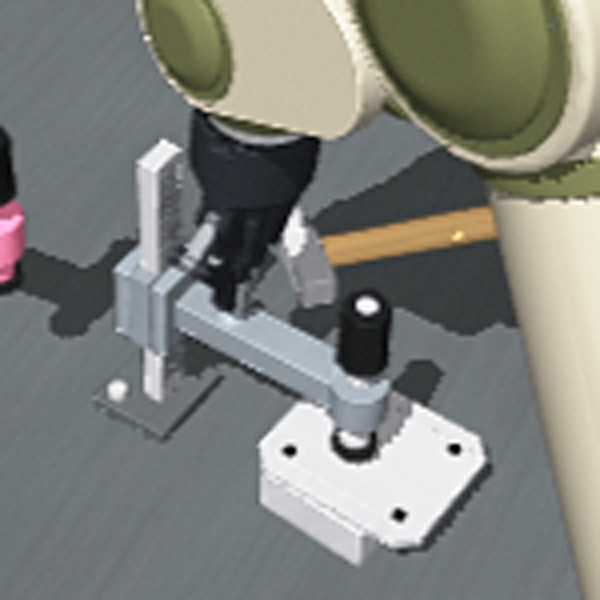

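The jaw is moving with the fingers: the collar top now shows much more bar, and the foot at (354,445) is nearing the plate. I keep pushing in small steps.

```bash
python3 -m pendant '[[[0.002,0,0.02],[0,0,0]],[[0.002,0,0.02],[0,0,0]],[[0.002,0,0.02],[0,0,0]],[[0,0,0],[0,0,0]]]'
```

```text
time_s: 5.7
position: [0.5402, -0.1133, 0.1373]
tool_rot: [[-0.985, 0.138, 0.104], [0.137, 0.99, -0.014], [-0.105, 0.0, -0.994]]
ft_force: [-0.0, -0.6, 1.3]
grip_width: 0.0001
```

```bash
python3 -m pendant '[[[0.002,0,0.02],[0,0,0]],[[0.002,0,0.02],[0,0,0]],[[0.002,0,0.02],[0,0,0]],[[0,0,0],[0,0,0]]]'
```

```text
time_s: 6.2
position: [0.5402, -0.1133, 0.1312]
tool_rot: [[-0.985, 0.138, 0.104], [0.137, 0.99, -0.014], [-0.105, 0.0, -0.994]]
ft_force: [-1.4, -1.0, 1.4]
grip_width: 0.0
```

```bash
python3 -m pendant '[[[0.002,0,0.02],[0,0,0]],[[0.002,0,0.02],[0,0,0]],[[0,0,0],[0,0,0]]]'
```

```text
time_s: 6.58
position: [0.5406, -0.1134, 0.128]
tool_rot: [[-0.985, 0.138, 0.106], [0.137, 0.99, -0.015], [-0.107, -0.0, -0.994]]
ft_force: [-1.9, 0.2, 7.3]
grip_width: -0.0002
```

```bash
python3 -m pendant '[[[0.001,0,0.01],[0,0,0]],[[0.001,0,0.01],[0,0,0]],[[0,0,0],[0,0,0]]]'
```

```text
time_s: 6.95
position: [0.5409, -0.1135, 0.1265]
tool_rot: [[-0.985, 0.138, 0.107], [0.137, 0.99, -0.015], [-0.108, -0.001, -0.994]]
ft_force: [-2.1, 0.8, 10.0]
grip_width: -0.0002
```

```bash
python3 -m pendant '[[[0.001,0,0.01],[0,0,0]],[[0,0,0],[0,0,0]]]'
```

```text
time_s: 7.2
position: [0.5411, -0.1135, 0.1256]
tool_rot: [[-0.985, 0.138, 0.107], [0.137, 0.99, -0.016], [-0.108, -0.001, -0.994]]
ft_force: [-1.7, 0.6, 11.3]
grip_width: -0.0002
```

```bash
python3 -m pendant '[[[0.001,0,0.01],[0,0,0]],[[0,0,0],[0,0,0]]]'
```

```text
time_s: 7.45
position: [0.5412, -0.1135, 0.1247]
tool_rot: [[-0.985, 0.138, 0.108], [0.137, 0.99, -0.016], [-0.109, -0.001, -0.994]]
ft_force: [-0.8, 1.0, 11.8]
grip_width: -0.0
```

```bash
python3 -m pendant '[[[0.001,0,0.01],[0,0,0]],[[0,0,0],[0,0,0]]]'
```

```text
time_s: 7.7
position: [0.5414, -0.1136, 0.1239]
tool_rot: [[-0.985, 0.138, 0.108], [0.137, 0.99, -0.016], [-0.109, -0.001, -0.994]]
ft_force: [-1.6, 1.1, 12.9]
grip_width: 0.0002
```

```bash
python3 -m pendant '[[[0.001,0,0.01],[0,0,0]],[[0,0,0],[0,0,0]]]'
```

```text
time_s: 7.95
position: [0.5414, -0.1136, 0.1235]
tool_rot: [[-0.984, 0.138, 0.109], [0.137, 0.99, -0.016], [-0.11, -0.001, -0.994]]
ft_force: [-2.7, 1.1, 17.9]
grip_width: 0.0005
```

```bash
python3 -m pendant '[[[0,0,0.007],[0,0,0]],[[0,0,0],[0,0,0]]]'
```

```text
time_s: 8.2
position: [0.5415, -0.1136, 0.1233]
tool_rot: [[-0.984, 0.138, 0.109], [0.137, 0.99, -0.016], [-0.11, -0.001, -0.994]]
ft_force: [-5.5, 1.8, 21.3]
grip_width: 0.0005
```

The jaw is well bound: the push climbed to about 21 N after it tilted at 10–13 N. I retract, straighten up and look at the handle.

```bash
python3 -m pendant '[[[-0.02,0,-0.2],[0,0,0]],[[-0.04,0,-0.4],[0,0,0]],[[-0.05,0,-0.5],[0,0,0]],[[0.3,0,-0.3],[0,0.1,0]],[[0.3,0,0],[0,0,0]],[[0,0,0],[0,0,0]]]' 1
python3 - <<'E'
from h import *
s=env.observe();print(s["q"],s["tool_rot"],s["ft_force"])
a=env.get_image("side");b=env.get_image("top");w=env.get_image("wrist")
crop(a,265,225,120,120,5,"pics/s4.png");cv2.imwrite("pics/w4.png",w["image"][:,:,::-1])
np.savez("w4.npz",image=w["image"],K=w["K"],distortion=w["distortion"],R=w["R"],t=w["t"])
E
```

```text
time_s: 8.95
position: [0.4765, -0.1042, 0.2597]
tool_rot: [[-0.989, 0.138, -0.051], [0.138, 0.99, 0.007], [0.051, 0.0, -0.999]]
ft_force: [-0.8, 0.8, 0.1]
grip_width: 0.0855
[ -25.81876392   16.38377209   81.05098812   -0.90565416   85.37207567
 -107.77141617] [[-9.89073577e-01  1.38346792e-01 -5.09276404e-02]
 [ 1.38162506e-01  9.90383847e-01  7.13843755e-03]
 [ 5.14254923e-02  2.41495180e-05 -9.98676834e-01]] [-0.78492188  0.75402133  0.14985576]
```

View pics/s4.png

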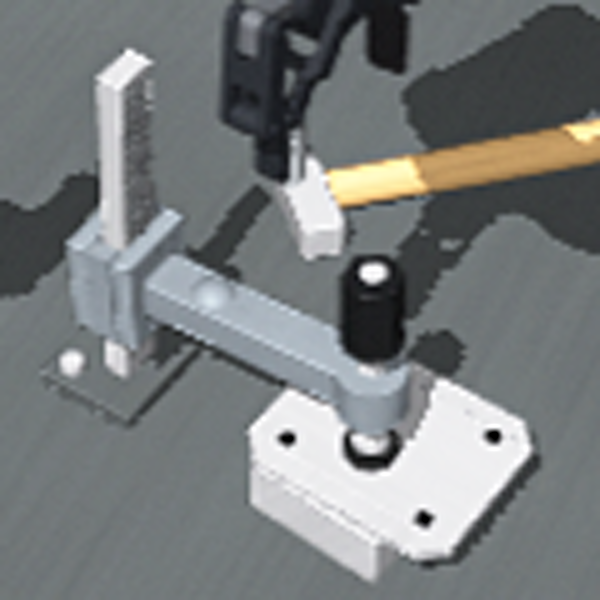

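View pics/w4.png

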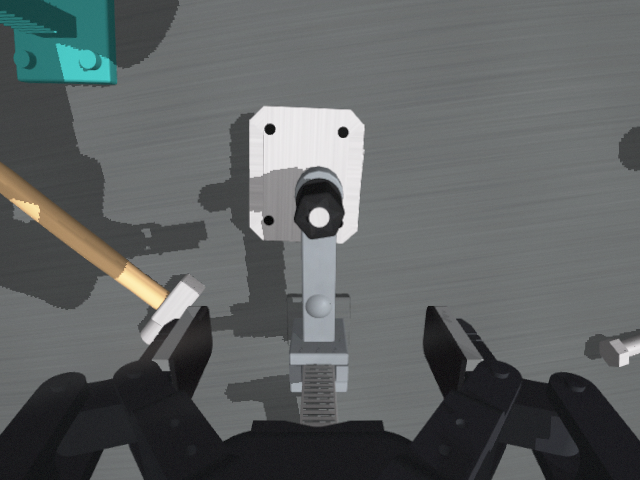

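The side view shows the plate holes where they were before ((287,438), (424,518) and (494,436)), the foot on the plate and the jaw tilted. The wrist view has the handle nub at (319,217). Next I measure the handle's position and hex angle.

```bash
python3 - <<'E'
from h import *
a=env.get_image("side");w=dict(np.load("w4.npz"));s=env.observe()
crop(w,280,160,80,90,6,"pics/w4z.png")
X,e=tri(a,((374-2)/5+265,(271-2)/5+225),w,(319,217));print(X,e)
print(proj(w,X),onz(w,(319,217),.168),onz(a,(339.4,278.8),.168))
E
```

```text
[ 0.44998656 -0.09811898  0.17079497] 0.0014700387755286213
[[319.33649317 218.20044524]] [ 0.44981171 -0.09828234  0.168     ] [ 0.45165774 -0.10062847  0.168     ]
```

View pics/w4z.png

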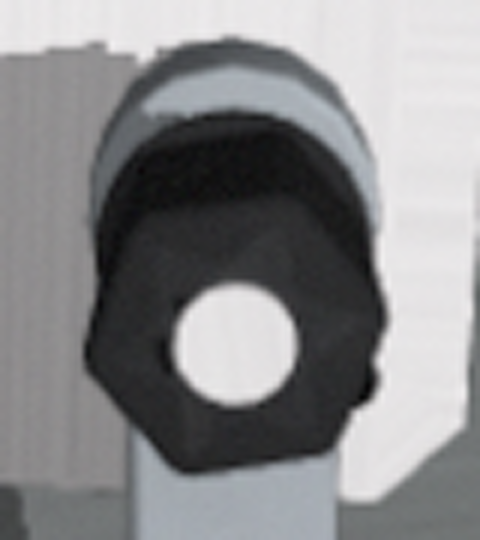

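```bash
python3 -m pendant '[[[0.22,0.022,0.3],[0,0,0]],[[0,0,0],[0,0,0.085]],[[0,0,0],[0,0,0.085]],[[0,0,0],[0,0,0.086]],[[0,0,0],[0,0,0]]]' 1 40
python3 - <<'E'
from h import *
w=env.get_image("wrist");s=env.observe();print(s["tool_rot"].round(4),s["position"],s["q"][5],proj(w,[.4495,-.0982,.159]))
b=env.get_image("top");cv2.imwrite("pics/w5.png",w["image"][:,:,::-1])
m=np.array([.4490,-.0981,.149]);print(s["tool_rot"].T@(m-s["position"]))
E
```

```text
time_s: 9.78
position: [0.4548, -0.0992, 0.2303]
tool_rot: [[-0.857, 0.513, -0.052], [0.513, 0.858, 0.007], [0.048, -0.02, -0.999]]
ft_force: [-0.3, 0.1, -0.2]
grip_width: 0.0855
[[-0.8576  0.5117 -0.0517]
 [ 0.512   0.8589  0.0074]
 [ 0.0481 -0.0202 -0.9986]] [ 0.45470784 -0.09918151  0.23030499] -85.42768412449684 [[315.1787575  265.35049335]]
[ 0.00153447 -0.00035307  0.08149706]
```

View pics/w5.png

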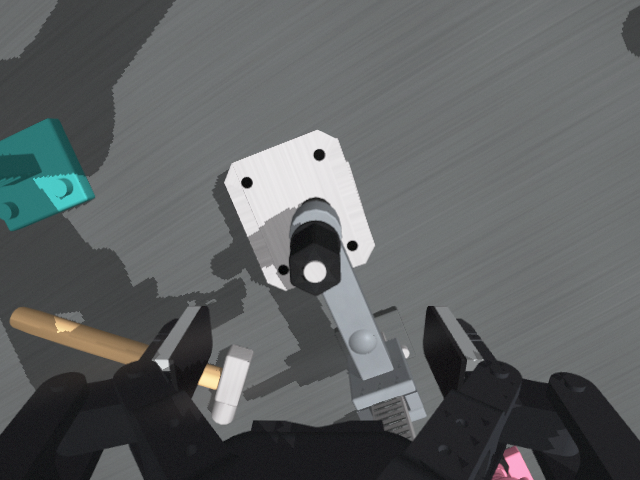

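The flats now face the fingers, with the nub at (315,271) and the finger centre at 317. I descend and close.

```bash
python3 -m pendant '[[[0.015,-0.006,0.25],[0,0,0]],[[0,0,0.25],[0,0,0]],[[0,0,0.2],[0,0,0]],[[0,0,0.1],[0,0,0]],[[0,0,0],[0,0,0]]]' 1 40
```

```text
time_s: 10.5
position: [0.4487, -0.0983, 0.1506]
tool_rot: [[-0.857, 0.513, -0.052], [0.514, 0.858, 0.008], [0.049, -0.02, -0.999]]
ft_force: [-1.1, 0.4, 0.7]
grip_width: 0.0853
```

```bash
python3 -m pendant '[[[0,0,0],[0,0,0]],[[0,0,0],[0,0,0]],[[0,0,0],[0,0,0]],[[0,0,0],[0,0,0]],[[0,0,0],[0,0,0]],[[0,0,0],[0,0,0]]]' -1 30
python3 - <<'E'
from h import *
w=env.get_image("wrist");s=env.observe();print(s["wrist_torque"],s["ft_force"],s["q"][5]);cv2.imwrite("pics/w6.png",w["image"][:,:,::-1])
E
```

```text
time_s: 11.25
position: [0.4488, -0.0984, 0.1511]
tool_rot: [[-0.856, 0.514, -0.051], [0.514, 0.858, 0.007], [0.047, -0.021, -0.999]]
ft_force: [-1.1, -0.4, 5.8]
grip_width: 0.0278
[-0.08120127  0.31035406  0.15692387] [-2.28365624 -0.65835092  5.80058845] -85.26403481014765
```

View pics/w6.png

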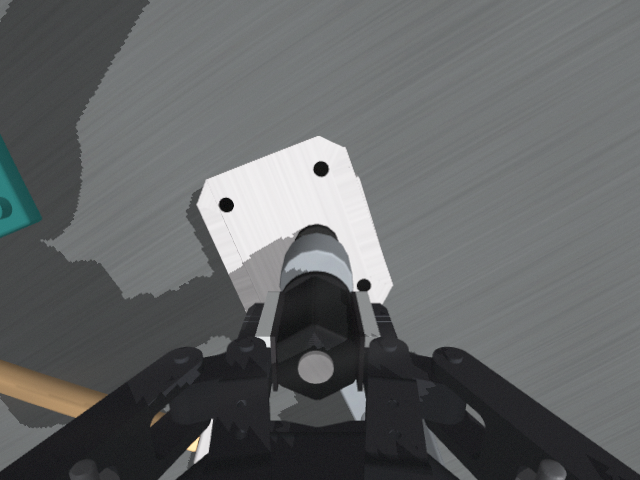

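The grip sits on the flats: the opening is 27.8 mm against 28 mm across flats. I turn clockwise (positive about tool z) in stages.

```bash
python3 -m pendant '[[[0,0,0],[0,0,0.08]],[[0,0,0],[0,0,0.08]],[[0,0,0],[0,0,0.08]],[[0,0,0],[0,0,0.08]],[[0,0,0],[0,0,0.08]],[[0,0,0],[0,0,0]]]'
python3 - <<'E'
from h import *
s=env.observe();print(s["wrist_torque"],s["ft_force"],s["q"])
E
```

```text
time_s: 12.05
position: [0.4492, -0.0982, 0.1509]
tool_rot: [[-0.391, 0.919, -0.05], [0.92, 0.392, 0.007], [0.026, -0.043, -0.999]]
ft_force: [2.0, 0.3, 0.4]
grip_width: 0.028
[ 0.14327575 -0.45591433 -0.01770275] [2.0023276  0.30536557 0.40094809] [-26.65020426  20.21934884  95.50409194  -0.99923566  67.02489052
 -49.31896621]
```

```bash
python3 -m pendant '[[[0,0,0.002],[0,0,0.08]],[[0,0,0.002],[0,0,0.08]],[[0,0,0.002],[0,0,0.08]],[[0,0,0.002],[0,0,0.08]],[[0,0,0],[0,0,0.08]],[[0,0,0],[0,0,0.08]],[[0,0,0],[0,0,0.04]],[[0,0,0],[0,0,0]]]'
python3 - <<'E'
from h import *
s=env.observe();print(s["wrist_torque"],s["ft_force"],s["q"]);w=env.get_image("wrist");cv2.imwrite("pics/w7.png",w["image"][:,:,::-1])
a=env.get_image("side");crop(a,265,225,120,120,5,"pics/s7.png")
E
```

```text
time_s: 13.05
position: [0.4499, -0.0984, 0.1502]
tool_rot: [[0.401, 0.915, -0.048], [0.916, -0.401, 0.007], [-0.013, -0.047, -0.999]]
ft_force: [6.7, 1.4, -1.3]
grip_width: 0.0278
[ 0.31626195 -1.07802834  0.16118232] [ 6.68973868  1.41662022 -1.28977136] [-26.6411381   20.28854616  95.51764078  -0.9635605   66.8241277
  -2.60304444]
```

View pics/w7.png

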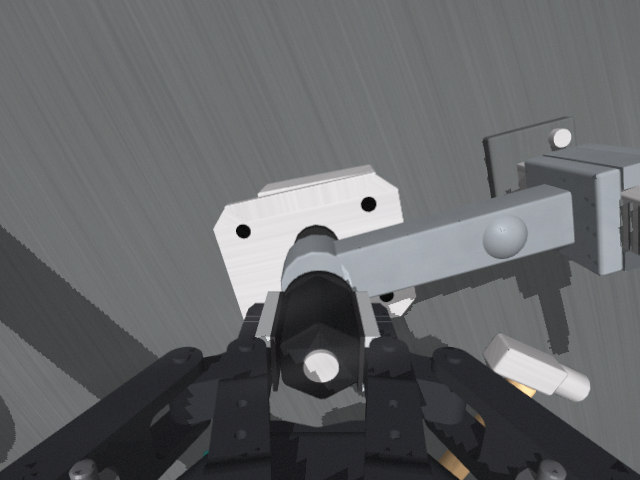

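View pics/s7.png

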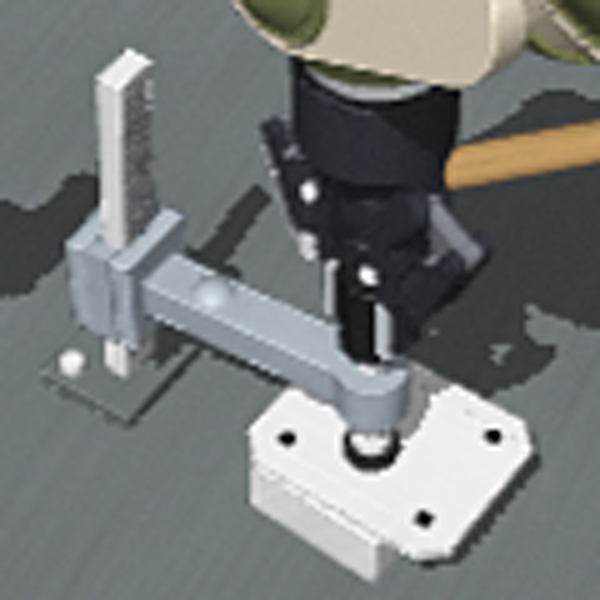

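The turn so far is 82.6°, and the handle followed: the hex is still square in the fingers. The plate is unmoved in the side view. A side force of 6.7 N shows the handle leaning towards the bar, so I ease the tool that way and turn the remaining 66°.

```bash
python3 -m pendant '[[[0.002,0.008,0.001],[0,0,0.08]],[[0,0,0.001],[0,0,0.08]],[[0,0,0.001],[0,0,0.08]],[[0,0,0.001],[0,0,0.08]],[[0,0,0],[0,0,0]]]'
python3 - <<'E'
from h import *
s=env.observe();print(s["wrist_torque"],s["ft_force"],s["q"])
E
```

```text
time_s: 13.78
position: [0.4505, -0.0986, 0.1498]
tool_rot: [[0.792, 0.608, -0.049], [0.609, -0.793, 0.007], [-0.035, -0.035, -0.999]]
ft_force: [6.0, -1.0, 0.1]
grip_width: 0.0278
[ 0.01797283 -0.81056423  0.07521814] [ 6.03934219 -0.97033662  0.10215688] [-26.62519499  20.38927959  95.44622968  -0.9928847   66.82175386
  26.27240491]
```

```bash
python3 -m pendant '[[[0.006,0.006,0.001],[0,0,0.08]],[[0,0,0.001],[0,0,0.08]],[[0,0,0.001],[0,0,0.08]],[[0,0,0.001],[0,0,0.08]],[[0,0,0],[0,0,0.08]],[[0,0,0],[0,0,0.02]],[[0,0,0],[0,0,0]]]'
python3 - <<'E'
from h import *
s=env.observe();print(s["wrist_torque"],s["ft_force"],s["q"],np.degrees(np.arctan2(s["tool_rot"][1,0],s["tool_rot"][0,0])));w=env.get_image("wrist");cv2.imwrite("pics/w8.png",w["image"][:,:,::-1])
E
```

```text
time_s: 14.65
position: [0.4508, -0.099, 0.1492]
tool_rot: [[0.999, -0.004, -0.05], [-0.003, -1.0, 0.006], [-0.05, -0.006, -0.999]]
ft_force: [3.7, -3.0, -0.8]
grip_width: 0.0276
[-0.65402668 -0.59284513  0.34030103] [ 3.71375032 -2.9634102  -0.82339121] [-26.61349427  20.49289039  95.39053294  -1.06375435  66.83719911
  64.02050437] -0.184004829048039
```

View pics/w8.png

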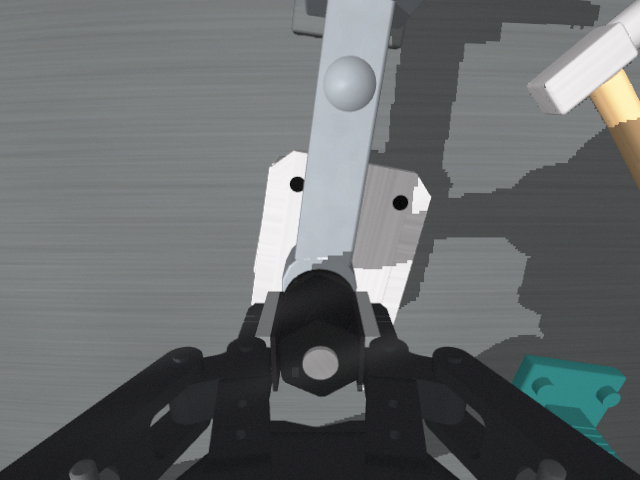

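The handle has turned 149° = 2.6 rad in total and the grip is still square, which gives a nominal force of about 59 N. I release and back off along the screw's axis.

```bash
python3 -m pendant '[[[0,0,0],[0,0,0]],[[0,0,0],[0,0,0]],[[0,0,0],[0,0,0]],[[0,0,0],[0,0,0]],[[0,0,-0.1],[0,0,0]],[[0,0,-0.3],[0,0,0]],[[0,0,-0.5],[0,0,0]],[[0,0,-0.5],[0,0,0]],[[0,0,0],[0,0,0]]]' 1
python3 - <<'E'
from h import *
s=env.observe();w=env.get_image("wrist");a=env.get_image("side");b=env.get_image("top")
print(s["ft_force"])
crop(a,265,225,120,120,5,"pics/s9.png");cv2.imwrite("pics/a9.png",a["image"][:,:,::-1]);cv2.imwrite("pics/w9.png",w["image"][:,:,::-1])
E
```

```text
time_s: 15.82
position: [0.4584, -0.0999, 0.2928]
tool_rot: [[0.999, -0.006, -0.044], [-0.006, -1.0, 0.004], [-0.044, -0.003, -0.999]]
ft_force: [0.3, -0.1, -1.8]
grip_width: 0.0857
[ 0.29493696 -0.1462367  -1.76293374]
```

View pics/s9.png

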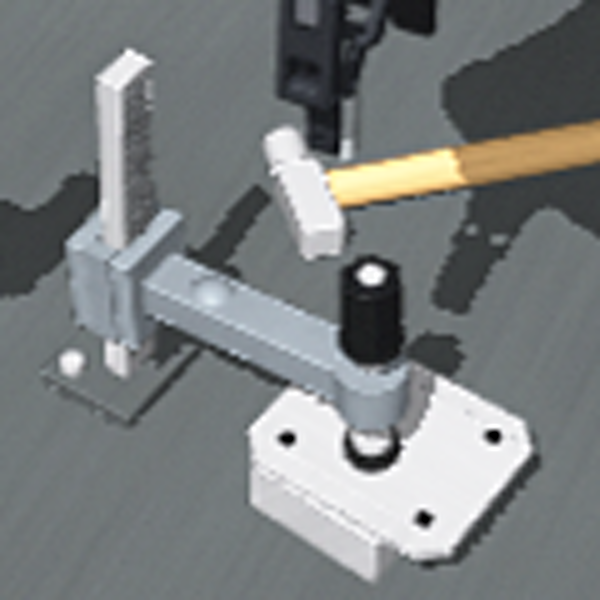

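View pics/w9.png

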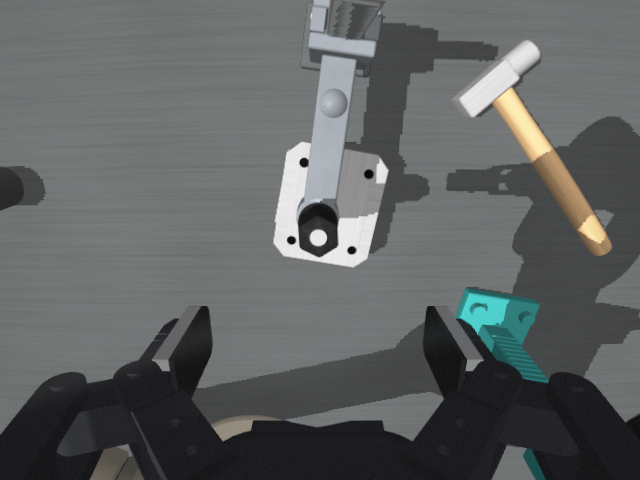

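View pics/a9.png

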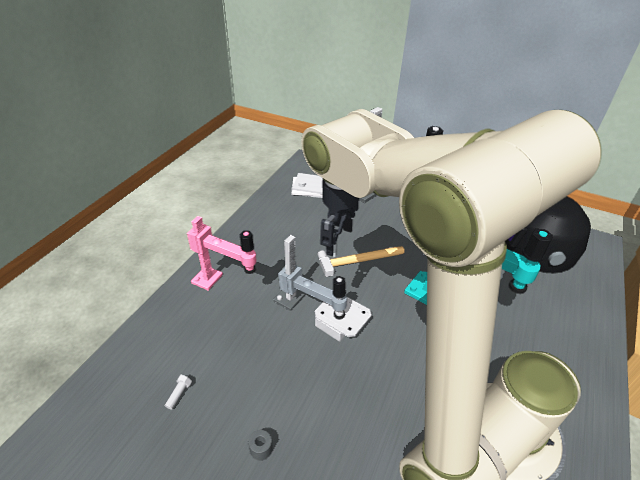

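The arm is clear of everything. The handle is still turned, with its hex flats left and right at (318,237) in the wrist image. The jaw is bound, the plate holes sit at the same pixels as at the start, and the bolt, bush and hammer have not moved. I hand in.

```bash
python3 -c "
from rig import env
print(env.close_job())"
```

```text
the job is handed in; nothing more can be done
None
```

The plate is clamped and the job is handed in at about 16 s of the 58 s allowed.

- **Jaw:** I pushed it down at the stud. The foot touched, the jaw tilted at 10–13 N, and I stopped at about 21 N, when it was well bound and short of forcing.
- **Handle:** I gripped it on its flats and turned it 149° (2.6 rad) clockwise, then let go and backed off. By the figures given, that is about 59 N on the foot.
- **Last checks:** The plate's holes are at the same pixels as at the start. The jaw is still tilted, the handle stayed where I left it, and the bolt, bush and hammer look unmoved. Nothing touches the gripper.
- **Not measured directly:** The clamping force comes from the turn angle. The wrist torque at the end, 0.34 N m, fits a tightening screw but is only a weak check.
- **Disagreement:** My first estimate of the stud's height was about 7 mm too low against the collar and handle. I corrected it before the push, and contact fitted the corrected height.

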